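# Point at the breaker left off, then switch it on

### The arm

A 6-joint arm with a two-finger parallel gripper is mounted at the origin on the work surface. World frame = base frame: x ahead of the robot, y to its left, z up, the work surface at z = 0. Lengths are in m, angles in rad, forces in N, time in s.
With the tool pointing down it reaches from about 0.35 to 0.775 m from the base axis. Payload 5.5 kg.
Tool frame: the origin (TCP) lies between the finger pads; the fingertips stand 11 mm ahead of it and the grasp point (between the pads) lies 8 mm behind it (tips_ahead is the distance from the TCP to the fingertips, in m); z points along the fingers, y is the line along which they close (so a half turn about z gives the same grasp; the last joint's range is limited). The gripper opens to 85 mm and grips with 20 to 120 N. Pads are 22 mm wide; open, the fingers measure 114 mm over their backs; the gripper's body (76 mm by 85 mm) begins 54 mm behind the grasp point. The pads swing forward as they close: fully open they stand 13 mm farther back than shut.
Start: joints at [-1.275, 0.313, 0.046, 1.304, 0, 1.431], TCP at [0.243, -0.521, 0.211] pointing down, gripper open.
Joint ranges: [-2.76, 2.76], [-0.86, 1.69], [-1.03, 1.26], [-2.2, 2.34], [-1.47, 1.5], [-3.14, 3.14]. Speed limits (rad/s): [2.57, 2.57, 3.14, 3.14, 3.14, 3.14].

### API

Orientations are given as a unit quaternion [w, x, y, z].
In Python, from workcell import * gives the robot as it stands. The module is installed in compiled form; this text tells all that it offers.
- The arm moves only by the tool jog_arm, never from a script. Its argument "moves" is a list of rows, each an object with "fingers": the closure, from 0 (fully open) to 1 (shut); "slide": the shift along the tool's x, y, z in mm, a list of three; "angular": the turn, a rotation vector about the tool's x, y, z in degrees, a list of three. A call has 1 to 10 rows; each row is the pose to reach, as a shift and turn from the pose commanded when the call began, along the tool's axes at that moment; what a row does not reach only later rows make up. A row lasts 1/12 s, in which the tool goes at most 41.7 mm and 7.16 degrees, less where a joint would pass 70% of its speed; a pose out of reach is approached as far as the arm can. A call with a gripper value outside its range is refused whole. The fingers move at their own pace and stop on an object; "squeeze" is the grip in N (left out, the last holds). Time passes only in rows, so rows that repeat a pose let the fingers close. It gives the time, the measured TCP pose, the force, the opening and the grip force at its end, in the units of the state.
- get_state(): the state, without advancing time (a new reading comes with each control period).
- read_camera(name): name is "scene" or "top" or "wrist"; returns a dict with "color" (420x560x3 uint8, red, green, blue), "fovy" (degrees; the focal length in pixels is half the picture's height over the tangent of half this angle, whatever the lens; pixels are square), "cx", "cy" (the principal point, pixels), "world_from_camera" (4x4, takes a point from camera to world coordinates); the wrist camera has in their place "tool_from_camera" (4x4, takes a point from camera to tool coordinates, whose origin is the TCP and whose axes are the flange's). Camera axes: x right, y down, z forward; pixel columns grow to the right and rows downward; lengths in m; the calibration is good to about 2 mm. A picture is of the moment at which its call begins: read the wrist's pose just before it. There is no depth.
- hand_in(): hands the job in; it is judged then, once.
Trained networks look in a picture, given as the dict that the camera call returned (one of the last four; its "shot" number tells which), for a name from the list of things; names that differ only in an ending like _2 or _b are one class to them, and where a whole thing is asked for, a point or a joint stands for the part that bears it (a point fixed in the world has none). Each returns a list of dicts, best first, with "p" (0 to 1); they miss things now and then, are a little off and sometimes report something else, mostly with a low value. They report only what shows in the picture. A call takes as long as a camera call.
- look_for(target, picture): "point" ([column, row] in pixels, amid what is visible of it).
- tip_of(target, picture): "point" ([column, row] in pixels: a listed point, or the origin of a listed thing).
The state is a dict: "clock": time; "joint_pos": joint angles; "qvel": joint speeds; "tau": joint torques, N m; "tcp_pos": TCP position; "orientation": TCP orientation; "wrist_force": force on the tool from outside, world axes, zero at the start; "ft_torque": the same for the moment, N m; "finger_gap": finger opening in m; "grip_force": force on a finger pad.
Only numpy, scipy, OpenCV 4.12 (cv2) and the standard library are available. Lean on these libraries where they do the work, as an engineer would, in place of code of your own. Each camera call takes 0.05 s, during which the arm holds its last target. There are 200 camera calls.

### The job

One of the four small breakers in the lift's supply box was left off: its lever leans towards the bottom edge of the box, the others towards the top edge by the folded-back door. Point and check before you operate it: hold your fingertips just above the end of that lever, about a finger's breadth away and touching nothing, for about two seconds. Then push that lever over to on with your fingertips and draw clear, leaving the other breakers on and the padlock, bell and screwdriver where they are.

Things in the scene. Friction and masses are not known exactly. Their poses are not given: they have to be found in the camera images.
- panel: The lift's grey steel supply box, fixed, lying on its back on the counter: 330 mm wide (y), 200 mm from bottom to top edge (x), rim 90 mm above the counter. Origin at the centre of its underside; x points from its bottom edge (black cable glands) to its top edge, where the door is hinged and folded open down onto the counter
- panel_plate (a point): Centre of the box's white cover plate, 82 mm above the counter, axes as the box. Five light grey breakers show through it in a row along y, at x = 0: the 75 mm wide main at y = +100 mm, and four alike, 50 mm wide, at y = +37.5, -12.5, -62.5, -112.5 mm in any order. Their faces stand 92 mm above the counter, over x = -28 to +28 mm; the levers stand above them
- lever_off_tip (a point): Middle of the free end of the lever of the one breaker that is off: a black bar 14 mm wide (panel y), 10 mm thick, pivoted on panel x = 0, 82 mm above the counter, free end 34 mm from the pivot. Off, it leans 29 deg to panel -x, its end 16 mm to -x of the pivot and 112 mm above the counter; on, it leans as far to +x. Upright its end is 116 mm up
- lever_off (a joint): That lever's angle: 0 = off (leaning to panel -x), 1.0 rad = on (leaning to panel +x, against its stop), 0.5 = upright. Over-centre: it falls to the nearer end; 1 to 4 N at its end, towards panel +x, carries it over
- lever_b_tip (a point): Middle of the free end of the lever of one of the other 50 mm breakers, alike, which are on: leaning to panel +x, 112 mm above the counter
- lever_b (a joint): That lever's angle, as for lever_off: 1.0 rad = on
- lever_c_tip (a point): Middle of the free end of the lever of another of the other 50 mm breakers, alike, which are on: leaning to panel +x, 112 mm above the counter
- lever_c (a joint): That lever's angle, as for lever_off: 1.0 rad = on
- lever_d_tip (a point): Middle of the free end of the lever of the last of the other 50 mm breakers, alike, which are on: leaning to panel +x, 112 mm above the counter
- lever_d (a joint): That lever's angle, as for lever_off: 1.0 rad = on
- lever_main_tip (a point): Middle of the free end of the main breaker's lever (18 mm wide, otherwise alike), which is on
- lever_main (a joint): The main lever's angle, as for lever_off: 1.0 rad = on
- padlock: Loose brass padlock lying flat on the cover plate between the breakers and the top edge: body 38 x 42 x 18 mm, steel shackle to its +x out to 45 mm. Origin at the centre of the body's underside. Stays where it is
- bell: Loose round counter bell on the counter beside the box: black foot of 84 mm diameter, steel dome, 61 mm tall. Origin at the centre of its underside. Stays where it is
- screwdriver: Loose screwdriver, 200 mm long, lying along its own x on the counter beside the box, handle to -x, 26 mm tall. Origin at its middle, on its underside. Stays where it is

How it is judged:
On the way, in this order (a step that is already met when the one before it is completed fails the run):
1. the fingertips are held over the end of the lever that is off (grasp point within 16 mm of it sideways, fingertips at most about 40 mm above it), touching nothing, the lever still off, for 1.5 s (horizontal distance between the grasp point and lever_off_tip below 0.016 m and distance between the grasp point and lever_off_tip below 0.062 m and contact force between each of the fingers, the arm and anything else below 0.1 N and value of joint lever_off below 0.1 rad), for 1.5 s.
2. that lever is on (value of joint lever_off above 0.85 rad), for 0.2 s.
At the end, for the whole second after the job is handed in: all five levers are on (above 0.85 of 1.0 rad), and padlock, bell and screwdriver lie within 15 mm of where they began (value of joint each of lever_off, lever_b, lever_c, lever_d, lever_main above 0.85 rad and distance of each of padlock, bell, screwdriver from where it was at the start of the episode below 0.015 m); the robot touches nothing.
It fails at once if another breaker's lever is moved towards off (below 0.7 rad) (value of joint any of lever_b, lever_c, lever_d, lever_main below 0.7 rad).
It fails at once if the padlock, bell or screwdriver is lifted, carried or pushed more than 15 mm (distance of any of padlock, bell, screwdriver from where it was at the start of the episode above 0.015 m).
It also fails if it takes over 38 s, if anything falls off the work surface, if the arm or the gripper's body presses on something with over 40 N, if the wrist force passes 120 N, or if a joint passes its speed limit or range.

## Working session

There is one attempt and no reset: what is moved stays moved. The work goes in short steps, Python scripts to look and compute and a tool call to move; the robot and the scene stay as the last step left them, time stands still between calls to the robot, and variables do not carry over. Pictures are saved under pics/ and viewed, at most 10 in all, crops included, and the job is handed in when it is done.

Besides the shell and the picture viewer there is one more tool, called after "Emit:" as a command line: name --argument value ..., lists and objects as JSON in quotes. jog_arm: Moves the arm, as the interface text tells. Its arguments: {"type":"object","properties":{"moves":{"type":"array","items":{"type":"object","properties":{"fingers":{"type":"number"},"slide":{"type":"array","items":{"type":"number"}},"angular":{"type":"array","items":{"type":"number"}}}}},"squeeze":{"type":"number"}},"required":["moves"]}

```bash
mkdir -p pics
cat > h.py <<'E'
from workcell import *
import numpy as np, cv2
def ray(p,c,T=None):
    T=np.array(c["world_from_camera"]) if T is None else T
    f=c["color"].shape[0]/2/np.tan(np.radians(c["fovy"])/2)
    d=T[:3,:3]@np.array([(p[0]-c["cx"])/f,(p[1]-c["cy"])/f,1]); return T[:3,3],d
def onz(p,c,z,T=None):
    o,d=ray(p,c,T); return o+d*(z-o[2])/d[2]
def save(c,n): cv2.imwrite("pics/"+n,c["color"][:,:,::-1])
E
python3 - <<'E'
from h import *
s=get_state(); print(s["clock"],s["tcp_pos"],s["orientation"],s["finger_gap"])
ims=[]
for n in ["top","scene"]:
    c=read_camera(n); save(c,n+"1.png"); print(n,np.round(c["world_from_camera"],3).tolist())
    for t,z in [("panel_plate",.082),("lever_off_tip",.112),("lever_b_tip",.112),("lever_main_tip",.112),("padlock",.082),("bell",0),("screwdriver",0)]:
        for r in tip_of(t,c)[:5]: print(t,np.round(r["point"],1),round(r["p"],2),np.round(onz(r["point"],c,z),3))
E
```

```text
0.0 [ 0.24254336 -0.52075014  0.2103205 ] [-8.96359072e-04  9.76358212e-01  2.16156967e-01 -6.20741821e-05] 0.08549997247988825
top [[0.021, -0.997, 0.08, 0.508], [-1.0, -0.02, 0.013, 0.025], [-0.012, -0.08, -0.997, 1.291], [0.0, 0.0, 0.0, 1.0]]
panel_plate [341.3 226.6] 0.93 [ 0.573 -0.091  0.082]
lever_off_tip [394. 219.] 0.49 [ 0.592 -0.209  0.112]
lever_b_tip [370.8 210.3] 0.5 [ 0.611 -0.155  0.112]
lever_main_tip [305.9 227.5] 0.65 [ 0.568 -0.007  0.112]
lever_main_tip [372.3 211. ] 0.3 [ 0.609 -0.159  0.112]
padlock [372.5 189.2] 0.63 [ 0.663 -0.164  0.082]
padlock [339.  228.6] 0.39 [ 0.568 -0.086  0.082]
padlock [347.4 219.8] 0.28 [ 0.59  -0.105  0.082]
bell [431.8 208. ] 0.9 [ 0.629 -0.326  0.   ]
screwdriver [247.8 244. ] 0.74 [0.529 0.135 0.   ]
scene [[-0.869, 0.29, -0.401, 1.085], [0.494, 0.51, -0.704, 0.921], [0.0, -0.81, -0.586, 0.856], [0.0, 0.0, 0.0, 1.0]]
panel_plate [248.7 193. ] 0.9 [ 0.582 -0.081  0.082]
lever_off_tip [227.6 163.6] 0.37 [ 0.585 -0.207  0.112]
lever_b_tip [229.3 171.7] 0.62 [ 0.6   -0.164  0.112]
lever_main_tip [266.2 196.9] 0.63 [ 0.569 -0.003  0.112]
padlock [211.  189.2] 0.49 [ 0.665 -0.15   0.082]
bell [204.1 182.2] 0.4 [ 0.624 -0.311  0.   ]
screwdriver [303.9 253.7] 0.54 [0.533 0.131 0.   ]
```

View pics/top1.png

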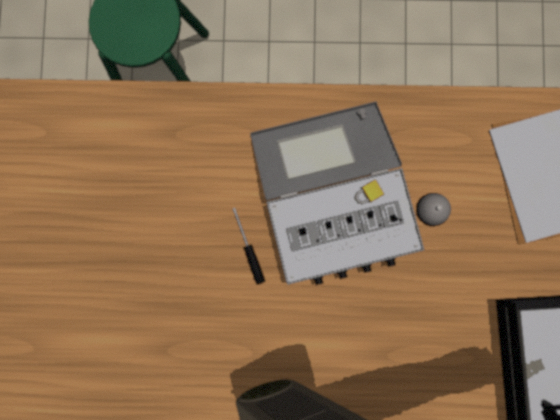

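View pics/scene1.png

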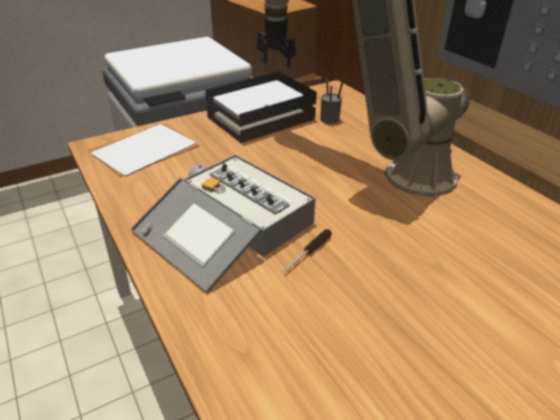

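The top view shows the box turned about +14.5°, with the padlock at (372,190), the bell at (434,209) and the screwdriver at (250,245). The rightmost lever at about (394,218) sits lower than the others, and both cameras agree on it. I'll move closer and confirm with the wrist camera.

Emit:
jog_arm --moves '[{"slide":[0,0,-40],"angular":[0,0,0],"fingers":0.9},{"slide":[410,-170,-60],"angular":[0,0,10],"fingers":0.9},{"slide":[410,-170,-60],"angular":[0,0,10],"fingers":0.9},{"slide":[410,-170,-60],"angular":[0,0,10],"fingers":0.9},{"slide":[410,-170,-60],"angular":[0,0,10],"fingers":0.9},{"slide":[410,-170,-60],"angular":[0,0,10],"fingers":0.9},{"slide":[410,-170,-60],"angular":[0,0,10],"fingers":0.9},{"slide":[410,-170,-60],"angular":[0,0,10],"fingers":0.9},{"slide":[410,-170,-60],"angular":[0,0,10],"fingers":0.9},{"slide":[410,-170,-60],"angular":[0,0,10],"fingers":0.9}]'

```text
clock: 1.63
tcp_pos: [0.496, -0.2445, 0.2684]
orientation: [0.0, 0.991, 0.13, 0.0]
wrist_force: [0.7, -1.2, -0.3]
finger_gap: 0.0085
grip_force: 0.0
```

Emit:
jog_arm --moves '[{"slide":[20,-40,0],"angular":[0,0,0],"fingers":0.9},{"slide":[20,-40,0],"angular":[0,0,0],"fingers":0.9},{"slide":[20,-40,0],"angular":[0,0,0],"fingers":0.9},{"slide":[20,-40,0],"angular":[0,0,0],"fingers":0.9}]'

```text
clock: 1.97
tcp_pos: [0.5039, -0.2024, 0.2681]
orientation: [0.0, 0.991, 0.131, -0.0]
wrist_force: [-0.2, -0.6, 0.3]
finger_gap: 0.0085
grip_force: 0.0
```

```bash
cat > look.py <<'E'
import sys
from h import *
from scipy.spatial.transform import Rotation as R
s=get_state(); c=read_camera("wrist"); save(c,sys.argv[1])
q=s["orientation"]; T=np.eye(4); T[:3,:3]=R.from_quat([q[1],q[2],q[3],q[0]]).as_matrix(); T[:3,3]=s["tcp_pos"]
print(s["tcp_pos"],q,np.round(c["tool_from_camera"],3).tolist()); T=T@np.array(c["tool_from_camera"])
for t,z in [("panel_plate",.082),("lever_off_tip",.112),("lever_b_tip",.112),("lever_main_tip",.112),("padlock",.082)]:
    for r in tip_of(t,c)[:5]: print(t,np.round(r["point"],1),round(r["p"],2),np.round(onz(r["point"],c,z,T),4))
E
python3 look.py w1.png
```

```text
[ 0.50390476 -0.20237378  0.26811398] [ 3.51522600e-04  9.91404335e-01  1.30833178e-01 -1.04643727e-05] [[0.001, -0.958, -0.288, 0.074], [1.0, 0.001, -0.0, -0.001], [0.001, -0.288, 0.958, -0.163], [0.0, 0.0, 0.0, 1.0]]
lever_off_tip [319.2  82.3] 0.53 [ 0.5933 -0.21    0.112 ]
lever_b_tip [263.   41.5] 0.85 [ 0.612  -0.1556  0.112 ]
lever_main_tip [65.7 38.5] 0.57 [0.5716 0.0032 0.112 ]
```

View pics/w1.png

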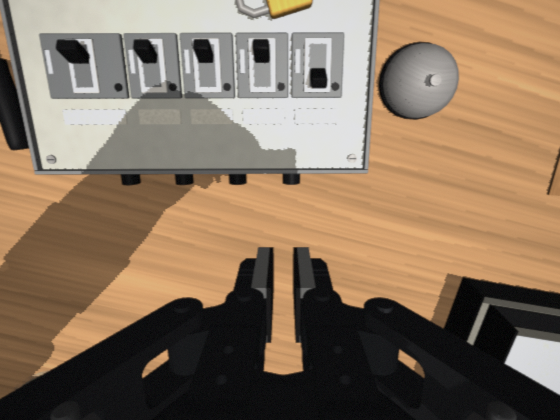

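The wrist view shows the rightmost breaker's lever at (318,78) leaning down, so it is the one that's off. The other four are up. The tool x axis lines up with panel +x, because the box edge at row 172 is level. The off-to-b spacing also fits the given dimensions. I'll move to the pointing position.

Emit:
jog_arm --moves '[{"slide":[40,15,20],"angular":[0,0,0],"fingers":0.9},{"slide":[75,28,40],"angular":[0,0,0],"fingers":0.9},{"slide":[84,30,70],"angular":[0,0,0],"fingers":0.9},{"slide":[84,30,95],"angular":[0,0,0],"fingers":0.9},{"slide":[84,30,112],"angular":[0,0,0],"fingers":0.9},{"slide":[84,30,120],"angular":[0,0,0],"fingers":0.9},{"slide":[84,30,124],"angular":[0,0,0],"fingers":0.9},{"slide":[84,30,124],"angular":[0,0,0],"fingers":0.9},{"slide":[84,30,124],"angular":[0,0,0],"fingers":0.9},{"slide":[84,30,124],"angular":[0,0,0],"fingers":0.9}]'

```text
clock: 3.1
tcp_pos: [0.5936, -0.2104, 0.1459]
orientation: [0.001, 0.992, 0.13, 0.001]
wrist_force: [0.3, -0.9, 0.7]
finger_gap: 0.0087
grip_force: 0.0
```

```bash
python3 look.py w2.png
```

```text
[ 0.59355824 -0.21038942  0.14592783] [8.97792847e-04 9.91504247e-01 1.30065045e-01 1.26766571e-03] [[0.001, -0.958, -0.288, 0.074], [1.0, 0.001, -0.0, -0.001], [0.001, -0.288, 0.958, -0.163], [0.0, 0.0, 0.0, 1.0]]
lever_off_tip [281.7 225.6] 0.72 [ 0.5927 -0.2093  0.112 ]
lever_b_tip [195.6 172.4] 0.66 [ 0.6113 -0.1537  0.112 ]
padlock [232.2  84.8] 0.71 [ 0.6627 -0.1593  0.082 ]
```

View pics/w2.png

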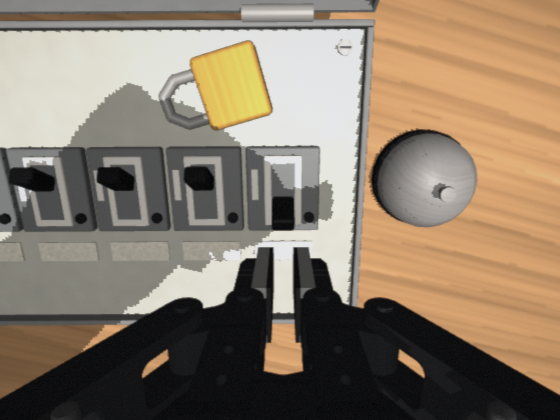

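The lever tip (282,225) re-measures within 1 mm of the TCP's horizontal position, and the lever is still off. Now I'll hold for about 2.3 s.

Emit:
jog_arm --moves '[{"slide":[0,0,4],"fingers":0.9},{"slide":[0,0,4],"fingers":0.9},{"slide":[0,0,4],"fingers":0.9},{"slide":[0,0,4],"fingers":0.9},{"slide":[0,0,4],"fingers":0.9},{"slide":[0,0,4],"fingers":0.9},{"slide":[0,0,4],"fingers":0.9},{"slide":[0,0,4],"fingers":0.9},{"slide":[0,0,4],"fingers":0.9},{"slide":[0,0,4],"fingers":0.9}]'

```text
schema error: expected keys fingers, slide, angular
```

Emit:
jog_arm --moves '[{"slide":[0,0,0],"fingers":0.9},{"slide":[0,0,0],"fingers":0.9},{"slide":[0,0,0],"fingers":0.9},{"slide":[0,0,0],"fingers":0.9},{"slide":[0,0,0],"fingers":0.9},{"slide":[0,0,0],"fingers":0.9},{"slide":[0,0,0],"fingers":0.9},{"slide":[0,0,0],"fingers":0.9},{"slide":[0,0,0],"fingers":0.9},{"slide":[0,0,0],"fingers":0.9}]'

```text
schema error: expected keys fingers, slide, angular
```

Emit:
jog_arm --moves '[{"slide":[0,0,0],"fingers":0.9},{"slide":[0,0,0],"fingers":0.9},{"slide":[0,0,0],"fingers":0.9},{"slide":[0,0,0],"fingers":0.9},{"slide":[0,0,0],"fingers":0.9},{"slide":[0,0,0],"fingers":0.9},{"slide":[0,0,0],"fingers":0.9},{"slide":[0,0,0],"fingers":0.9},{"slide":[0,0,0],"fingers":0.9},{"slide":[0,0,0],"fingers":0.9}]'

```text
schema error: expected keys fingers, slide, angular
```

Emit:
jog_arm --moves '[{"slide":[0,0,4],"angular":[0,0,0],"fingers":0.9},{"slide":[0,0,4],"angular":[0,0,0],"fingers":0.9},{"slide":[0,0,4],"angular":[0,0,0],"fingers":0.9},{"slide":[0,0,4],"angular":[0,0,0],"fingers":0.9},{"slide":[0,0,4],"angular":[0,0,0],"fingers":0.9},{"slide":[0,0,4],"angular":[0,0,0],"fingers":0.9},{"slide":[0,0,4],"angular":[0,0,0],"fingers":0.9},{"slide":[0,0,4],"angular":[0,0,0],"fingers":0.9},{"slide":[0,0,4],"angular":[0,0,0],"fingers":0.9},{"slide":[0,0,4],"angular":[0,0,0],"fingers":0.9}]'

```text
clock: 4.23
tcp_pos: [0.5928, -0.2097, 0.1401]
orientation: [0.0, 0.991, 0.13, 0.0]
wrist_force: [0.8, -0.1, -0.1]
finger_gap: 0.0086
grip_force: 0.0
```

Emit:
jog_arm --moves '[{"slide":[0,0,0],"angular":[0,0,0],"fingers":0.9},{"slide":[0,0,0],"angular":[0,0,0],"fingers":0.9},{"slide":[0,0,0],"angular":[0,0,0],"fingers":0.9},{"slide":[0,0,0],"angular":[0,0,0],"fingers":0.9},{"slide":[0,0,0],"angular":[0,0,0],"fingers":0.9},{"slide":[0,0,0],"angular":[0,0,0],"fingers":0.9},{"slide":[0,0,0],"angular":[0,0,0],"fingers":0.9},{"slide":[0,0,0],"angular":[0,0,0],"fingers":0.9},{"slide":[0,0,0],"angular":[0,0,0],"fingers":0.9},{"slide":[0,0,0],"angular":[0,0,0],"fingers":0.9}]'

```text
clock: 5.07
tcp_pos: [0.5928, -0.2097, 0.14]
orientation: [0.0, 0.991, 0.13, -0.0]
wrist_force: [0.1, 1.0, 0.3]
finger_gap: 0.0087
grip_force: 0.0
```

Emit:
jog_arm --moves '[{"slide":[0,0,0],"angular":[0,0,0],"fingers":0.9},{"slide":[0,0,0],"angular":[0,0,0],"fingers":0.9},{"slide":[0,0,0],"angular":[0,0,0],"fingers":0.9},{"slide":[0,0,0],"angular":[0,0,0],"fingers":0.9},{"slide":[0,0,0],"angular":[0,0,0],"fingers":0.9},{"slide":[0,0,0],"angular":[0,0,0],"fingers":0.9},{"slide":[0,0,0],"angular":[0,0,0],"fingers":0.9},{"slide":[0,0,0],"angular":[0,0,0],"fingers":0.9},{"slide":[0,0,0],"angular":[0,0,0],"fingers":0.9},{"slide":[0,0,0],"angular":[0,0,0],"fingers":0.9}]'

```text
clock: 5.9
tcp_pos: [0.5928, -0.2097, 0.14]
orientation: [0.0, 0.991, 0.13, 0.0]
wrist_force: [0.1, -0.0, 0.5]
finger_gap: 0.0083
grip_force: 0.0
```

The hold lasted about 3 s without contact. Next: back off towards panel -x, drop beside the lever and push it over.

Emit:
jog_arm --moves '[{"slide":[-20,0,0],"angular":[0,0,0],"fingers":0.9},{"slide":[-36,0,0],"angular":[0,0,0],"fingers":0.9},{"slide":[-36,0,0],"angular":[0,0,0],"fingers":0.9},{"slide":[-36,0,14],"angular":[0,0,0],"fingers":0.9},{"slide":[-36,0,26],"angular":[0,0,0],"fingers":0.9},{"slide":[-36,0,26],"angular":[0,0,0],"fingers":0.9},{"slide":[-36,0,26],"angular":[0,0,0],"fingers":0.9},{"slide":[-36,0,26],"angular":[0,0,0],"fingers":0.9}]'

```text
clock: 6.57
tcp_pos: [0.5586, -0.219, 0.1145]
orientation: [0.0, 0.991, 0.13, 0.0]
wrist_force: [0.1, -0.1, -0.2]
finger_gap: 0.0087
grip_force: 0.0
```

Emit:
jog_arm --moves '[{"slide":[8,0,0],"angular":[0,0,0],"fingers":0.9},{"slide":[16,0,0],"angular":[0,0,0],"fingers":0.9},{"slide":[22,0,0],"angular":[0,0,0],"fingers":0.9},{"slide":[28,0,0],"angular":[0,0,0],"fingers":0.9},{"slide":[34,0,0],"angular":[0,0,0],"fingers":0.9},{"slide":[39,0,0],"angular":[0,0,0],"fingers":0.9},{"slide":[44,0,0],"angular":[0,0,0],"fingers":0.9},{"slide":[44,0,0],"angular":[0,0,0],"fingers":0.9},{"slide":[44,0,0],"angular":[0,0,0],"fingers":0.9},{"slide":[44,0,0],"angular":[0,0,0],"fingers":0.9}]'

```text
clock: 7.4
tcp_pos: [0.6003, -0.2076, 0.1139]
orientation: [-0.0, 0.991, 0.13, -0.0]
wrist_force: [1.1, -0.4, -0.1]
finger_gap: 0.0086
grip_force: 0.0
```

```bash
python3 look.py w3.png
```

```text
[ 0.60026078 -0.20762389  0.11388145] [-4.74138069e-05  9.91483262e-01  1.30233962e-01 -2.31790758e-04] [[0.001, -0.958, -0.288, 0.074], [1.0, 0.001, -0.0, -0.001], [0.001, -0.288, 0.958, -0.163], [0.0, 0.0, 0.0, 1.0]]
lever_off_tip [282.6 263. ] 0.8 [ 0.5914 -0.2093  0.112 ]
lever_b_tip [183.7 202.5] 0.58 [ 0.6104 -0.1541  0.112 ]
padlock [224.4  99.4] 0.84 [ 0.6613 -0.1585  0.082 ]
```

View pics/w3.png

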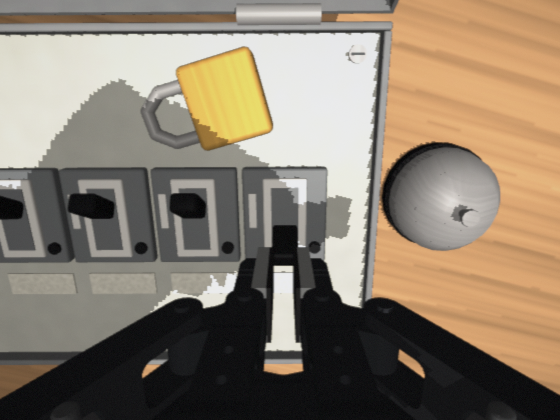

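The fingers moved 43 mm forward, but the lever still shows at rows 225–262, between the fingertips. I'll project the lever geometry and zoom in.

Run:
```python
from h import *
from scipy.spatial.transform import Rotation as R
s=get_state(); c=read_camera("wrist"); f=210/np.tan(np.radians(c["fovy"])/2); print(f,s["wrist_force"],s["finger_gap"],s["tcp_pos"])
q=s["orientation"]; T=np.eye(4); T[:3,:3]=R.from_quat([q[1],q[2],q[3],q[0]]).as_matrix(); T[:3,3]=s["tcp_pos"]
Tw=T@np.array(c["tool_from_camera"])
def px(w): p=np.linalg.inv(Tw)@np.append(w,1); return np.round([c["cx"]+f*p[0]/p[2],c["cy"]+f*p[1]/p[2]],1)
ex=np.array([np.cos(.262),np.sin(.262),0]); ey=np.array([-ex[1],ex[0],0])
piv=np.array([.5930,-.2096,.082])+.0165*ex
for a in (-29,-15,0,15,29):
    r=np.radians(a); u=np.sin(r)*ex+np.cos(r)*np.array([0,0,1]); v=np.cos(r)*ex-np.sin(r)*np.array([0,0,1])
    print(a,*[px(piv+.034*u+sx*.005*v+sy*.007*ey).tolist() for sx in(-1,1) for sy in(1,-1)], px(piv+.015*u).tolist())
for y in(-.0043,.0043): print("pad tip",[px((T@[x,y,.011,1])[:3]).tolist() for x in(-.011,.011)])
im=c["color"][190:330,200:370,::-1]; cv2.imwrite("pics/w4.png",cv2.resize(im,None,fx=4,fy=4,interpolation=cv2.INTER_CUBIC))
```

```text
352.0125006704929 [-0.51953855  0.2611128   0.5203658 ] 0.008329287694168753 [ 0.60036711 -0.20780902  0.11415359]
-29 [270.3, 265.5] [296.9, 265.5] [269.8, 254.3] [297.5, 254.3] [283.6, 231.4]
-15 [269.9, 256.5] [297.4, 256.5] [269.5, 240.9] [297.8, 240.9] [283.6, 226.5]
0 [269.5, 242.7] [297.8, 242.7] [269.3, 223.8] [298.1, 223.8] [283.6, 220.1]
15 [269.3, 225.8] [298.0, 225.8] [269.3, 205.3] [298.1, 205.3] [283.6, 213.0]
29 [269.2, 208.7] [298.1, 208.7] [269.4, 188.7] [297.9, 188.7] [283.6, 206.3]
pad tip [[276.0, 258.6], [275.8, 220.4]]
pad tip [[291.9, 258.6], [292.2, 220.4]]
```

View pics/w4.png

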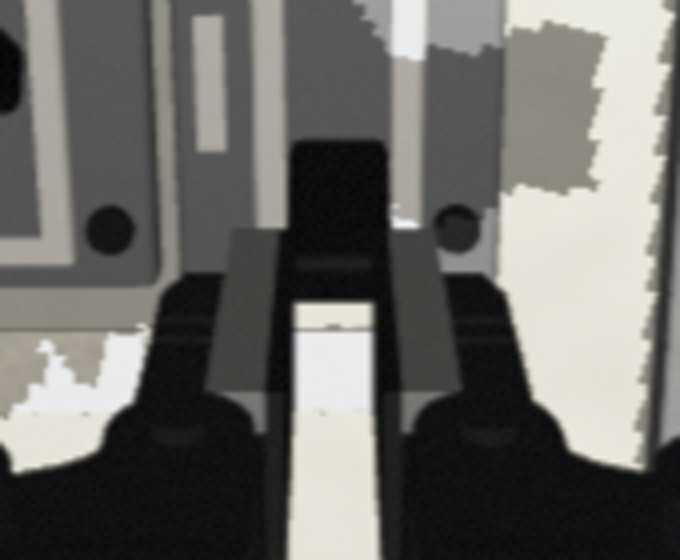

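The lever is still fully off, with its end face at rows 256–265. There was no force, so either it slipped into the finger gap or the tips passed above it. I'll back off, shut the fingers fully and look again.

Emit:
jog_arm --moves '[{"slide":[-15,0,0],"angular":[0,0,0],"fingers":0.9},{"slide":[-30,0,0],"angular":[0,0,0],"fingers":0.9},{"slide":[-44,0,0],"angular":[0,0,0],"fingers":0.9},{"slide":[-44,0,0],"angular":[0,0,0],"fingers":1.0},{"slide":[-44,0,0],"angular":[0,0,0],"fingers":1.0},{"slide":[-44,0,0],"angular":[0,0,0],"fingers":1.0},{"slide":[-44,0,0],"angular":[0,0,0],"fingers":1.0},{"slide":[-44,0,0],"angular":[0,0,0],"fingers":1.0}]'

```text
clock: 8.42
tcp_pos: [0.5586, -0.2189, 0.114]
orientation: [0.0, 0.991, 0.13, 0.0]
wrist_force: [-0.3, -0.6, -0.1]
finger_gap: 0.0001
grip_force: 0.0
```

```bash
python3 look.py w5.png
python3 - <<'E'
import cv2
im=cv2.imread("pics/w5.png")[150:330,160:400]
cv2.imwrite("pics/w5c.png",cv2.resize(im,None,fx=3,fy=3,interpolation=cv2.INTER_CUBIC))
E
```

```text
[ 0.55864768 -0.21892379  0.11398102] [1.28365634e-04 9.91450279e-01 1.30484864e-01 1.64919572e-04] [[0.001, -0.958, -0.288, 0.074], [1.0, 0.001, -0.0, -0.001], [0.001, -0.288, 0.958, -0.163], [0.0, 0.0, 0.0, 1.0]]
lever_off_tip [283.3 181.4] 0.97 [ 0.5916 -0.2097  0.112 ]
lever_b_tip [174.1 109.6] 0.58 [ 0.611  -0.1532  0.112 ]
padlock [219.9   6.8] 0.64 [ 0.6622 -0.1582  0.082 ]
padlock [436.3 143.2] 0.25 [ 0.6272 -0.2873  0.082 ]
```

View pics/w5c.png

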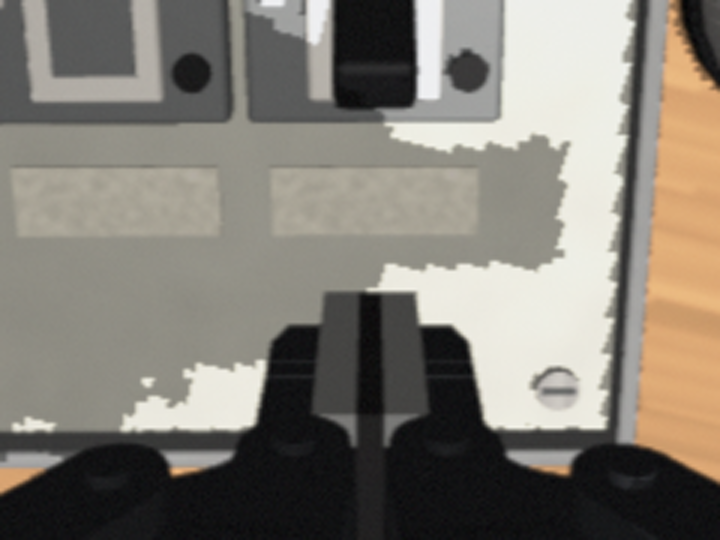

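The fingers are shut, with their tip at row 247. Together with the gap's pixel size, that puts the tips up to about 20 mm higher than nominal, so they probably passed over the lever. I'll feel for the plate here at the standoff, in small steps.

Emit:
jog_arm --moves '[{"slide":[0,0,3],"angular":[0,0,0],"fingers":1.0},{"slide":[0,0,6],"angular":[0,0,0],"fingers":1.0},{"slide":[0,0,9],"angular":[0,0,0],"fingers":1.0},{"slide":[0,0,12],"angular":[0,0,0],"fingers":1.0},{"slide":[0,0,14],"angular":[0,0,0],"fingers":1.0},{"slide":[0,0,16],"angular":[0,0,0],"fingers":1.0},{"slide":[0,0,16],"angular":[0,0,0],"fingers":1.0},{"slide":[0,0,16],"angular":[0,0,0],"fingers":1.0}]'

```text
clock: 9.38
tcp_pos: [0.5579, -0.219, 0.0979]
orientation: [-0.0, 0.991, 0.13, -0.0]
wrist_force: [-0.0, 0.4, -1.1]
finger_gap: 0.0001
grip_force: 0.0
```

Emit:
jog_arm --moves '[{"slide":[0,0,2],"angular":[0,0,0],"fingers":1.0},{"slide":[0,0,4],"angular":[0,0,0],"fingers":1.0},{"slide":[0,0,6],"angular":[0,0,0],"fingers":1.0},{"slide":[0,0,6],"angular":[0,0,0],"fingers":1.0},{"slide":[0,0,6],"angular":[0,0,0],"fingers":1.0}]'

```text
clock: 9.8
tcp_pos: [0.5579, -0.2189, 0.0918]
orientation: [-0.0, 0.991, 0.13, -0.0]
wrist_force: [-0.5, -0.9, 0.6]
finger_gap: 0.0001
grip_force: 0.0
```

Emit:
jog_arm --moves '[{"slide":[0,0,2],"angular":[0,0,0],"fingers":1.0},{"slide":[0,0,4],"angular":[0,0,0],"fingers":1.0},{"slide":[0,0,4],"angular":[0,0,0],"fingers":1.0},{"slide":[0,0,4],"angular":[0,0,0],"fingers":1.0}]'

```text
clock: 10.13
tcp_pos: [0.5579, -0.2189, 0.0878]
orientation: [-0.0, 0.991, 0.13, -0.0]
wrist_force: [0.1, -0.1, 0.4]
finger_gap: -0.0001
grip_force: 0.0
```

Emit:
jog_arm --moves '[{"slide":[0,0,2],"angular":[0,0,0],"fingers":1.0},{"slide":[0,0,4],"angular":[0,0,0],"fingers":1.0},{"slide":[0,0,4],"angular":[0,0,0],"fingers":1.0},{"slide":[0,0,4],"angular":[0,0,0],"fingers":1.0}]'

```text
clock: 10.47
tcp_pos: [0.5578, -0.219, 0.0838]
orientation: [-0.0, 0.991, 0.13, -0.0]
wrist_force: [0.1, 0.3, 0.1]
finger_gap: 0.0002
grip_force: 0.0
```

```bash
python3 look.py w6.png
python3 - <<'E'
from h import *
im=cv2.imread("pics/w6.png")[150:330,160:400]
a=cv2.resize(im,None,fx=2.5,fy=2.5,interpolation=cv2.INTER_CUBIC)
c=read_camera("scene"); T=np.linalg.inv(np.array(c["world_from_camera"])); f=210/np.tan(np.radians(c["fovy"])/2)
s=get_state(); print(s["tcp_pos"],s["wrist_force"],f)
for dz in(.011,-.012):
    p=T@np.append(s["tcp_pos"]-np.array([0,0,dz]),1); print(dz,c["cx"]+f*p[0]/p[2]-185,c["cy"]+f*p[1]/p[2]-115,p[2])
b=c["color"][115:225,185:325,::-1]; b=cv2.resize(b,(600*140//140//3,450*110//110//3)) if 0 else cv2.resize(b,None,fx=5,fy=5,interpolation=cv2.INTER_CUBIC)
cv2.imwrite("pics/w6c.png",b); cv2.imwrite("pics/w6a.png",a)
E
```

```text
[ 0.55784918 -0.21896363  0.08378276] [-6.42854911e-05  9.91482710e-01  1.30238250e-01 -1.73736259e-04] [[0.001, -0.958, -0.288, 0.074], [1.0, 0.001, -0.0, -0.001], [0.001, -0.288, 0.958, -0.163], [0.0, 0.0, 0.0, 1.0]]
lever_b_tip [151.3 112.2] 0.61 [ 0.6106 -0.1538  0.112 ]
[ 0.55805696 -0.21904937  0.08409569] [-0.4239271  -0.29173834 -0.6321774 ] 489.2714740813668
0.011 49.46575393586761 55.557553932228984 1.4729027722991703
-0.012 49.14184769942949 49.004754610411396 1.4594205830301137
```

View pics/w6c.png

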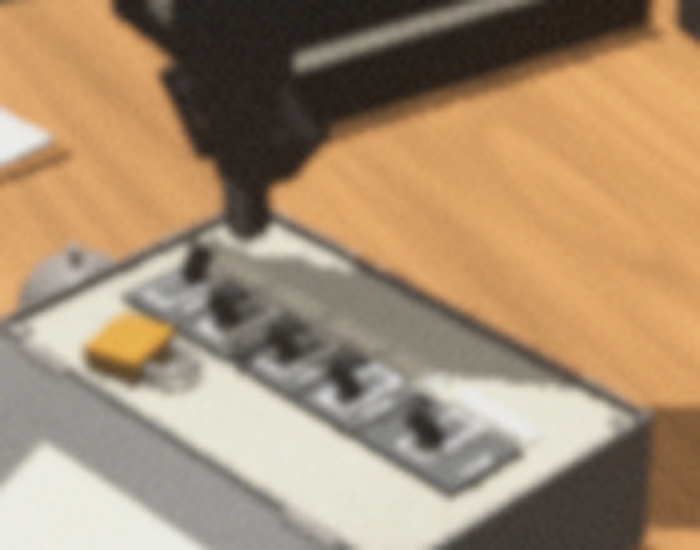

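The scene crop shows the fingertip at about (247,237), which is full-frame (234,162). That fits tips about 14 mm *behind* the reported TCP, not 11 mm ahead, and explains why they passed over the lever. It also means my hold was near the height limit, so I'll repeat it lower, with the fingers slightly open, before pushing.

Emit:
jog_arm --moves '[{"slide":[0,0,-20],"angular":[0,0,0],"fingers":0.9},{"slide":[0,0,-35],"angular":[0,0,0],"fingers":0.9},{"slide":[0,0,-35],"angular":[0,0,0],"fingers":0.9},{"slide":[18,0,-35],"angular":[0,0,0],"fingers":0.9},{"slide":[35,0,-35],"angular":[0,0,0],"fingers":0.9},{"slide":[35,0,-35],"angular":[0,0,0],"fingers":0.9},{"slide":[35,0,-35],"angular":[0,0,0],"fingers":0.9},{"slide":[35,0,-35],"angular":[0,0,0],"fingers":0.9},{"slide":[35,0,-35],"angular":[0,0,0],"fingers":0.9},{"slide":[35,0,-35],"angular":[0,0,0],"fingers":0.9}]'

```text
clock: 11.65
tcp_pos: [0.591, -0.2101, 0.1188]
orientation: [-0.0, 0.992, 0.13, -0.0]
wrist_force: [-1.1, -0.3, 0.2]
finger_gap: 0.0086
grip_force: 0.0
```

Emit:
jog_arm --moves '[{"slide":[0,0,0],"angular":[0,0,0],"fingers":0.9},{"slide":[0,0,0],"angular":[0,0,0],"fingers":0.9},{"slide":[0,0,0],"angular":[0,0,0],"fingers":0.9},{"slide":[0,0,0],"angular":[0,0,0],"fingers":0.9},{"slide":[0,0,0],"angular":[0,0,0],"fingers":0.9},{"slide":[0,0,0],"angular":[0,0,0],"fingers":0.9},{"slide":[0,0,0],"angular":[0,0,0],"fingers":0.9},{"slide":[0,0,0],"angular":[0,0,0],"fingers":0.9},{"slide":[0,0,0],"angular":[0,0,0],"fingers":0.9},{"slide":[0,0,0],"angular":[0,0,0],"fingers":0.9}]'

```text
clock: 12.48
tcp_pos: [0.5918, -0.21, 0.119]
orientation: [0.0, 0.991, 0.13, -0.0]
wrist_force: [-0.0, -0.0, -0.6]
finger_gap: 0.0084
grip_force: 0.0
```

Emit:
jog_arm --moves '[{"slide":[0,0,0],"angular":[0,0,0],"fingers":0.9},{"slide":[0,0,0],"angular":[0,0,0],"fingers":0.9},{"slide":[0,0,0],"angular":[0,0,0],"fingers":0.9},{"slide":[0,0,0],"angular":[0,0,0],"fingers":0.9},{"slide":[0,0,0],"angular":[0,0,0],"fingers":0.9},{"slide":[0,0,0],"angular":[0,0,0],"fingers":0.9},{"slide":[0,0,0],"angular":[0,0,0],"fingers":0.9},{"slide":[0,0,0],"angular":[0,0,0],"fingers":0.9},{"slide":[0,0,0],"angular":[0,0,0],"fingers":0.9},{"slide":[0,0,0],"angular":[0,0,0],"fingers":0.9}]'

```text
clock: 13.32
tcp_pos: [0.5918, -0.21, 0.119]
orientation: [0.0, 0.991, 0.13, 0.0]
wrist_force: [-0.1, -0.1, 1.1]
finger_gap: 0.0086
grip_force: 0.0
```

```bash
python3 look.py w7.png
```

```text
[ 0.59180813 -0.20996222  0.11900934] [3.71255195e-05 9.91480256e-01 1.30257053e-01 3.97585695e-06] [[0.001, -0.958, -0.288, 0.074], [1.0, 0.001, -0.0, -0.001], [0.001, -0.288, 0.958, -0.163], [0.0, 0.0, 0.0, 1.0]]
panel_plate [147.3 168.7] 0.5 [ 0.6035 -0.1253  0.082 ]
lever_off_tip [286.2 244. ] 0.87 [ 0.5915 -0.2113  0.112 ]
lever_off_tip [ 81.9 180.8] 0.27 [ 0.598  -0.1047  0.112 ]
lever_b_tip [184.9 182.9] 0.71 [ 0.6102 -0.1542  0.112 ]
padlock [225.5  80.3] 0.67 [ 0.6624 -0.1585  0.082 ]
```

The lower hold lasted about 2 s, directly over the tip with the lever still off. Next I back off, drop to the earlier height (tips about 98 mm up), shut the fingers and push.

Emit:
jog_arm --moves '[{"slide":[-18,0,0],"angular":[0,0,0],"fingers":1.0},{"slide":[-35,0,0],"angular":[0,0,0],"fingers":1.0},{"slide":[-35,0,0],"angular":[0,0,0],"fingers":1.0},{"slide":[-35,0,18],"angular":[0,0,0],"fingers":1.0},{"slide":[-35,0,35],"angular":[0,0,0],"fingers":1.0},{"slide":[-35,0,35],"angular":[0,0,0],"fingers":1.0},{"slide":[-35,0,35],"angular":[0,0,0],"fingers":1.0},{"slide":[-35,0,35],"angular":[0,0,0],"fingers":1.0}]'

```text
clock: 14.28
tcp_pos: [0.5587, -0.2191, 0.0847]
orientation: [0.0, 0.991, 0.13, 0.0]
wrist_force: [-0.0, 0.7, 0.5]
finger_gap: -0.0002
grip_force: 0.0
```

Emit:
jog_arm --moves '[{"slide":[6,0,0],"angular":[0,0,0],"fingers":1.0},{"slide":[12,0,0],"angular":[0,0,0],"fingers":1.0},{"slide":[16,0,0],"angular":[0,0,0],"fingers":1.0},{"slide":[20,0,0],"angular":[0,0,0],"fingers":1.0},{"slide":[24,0,0],"angular":[0,0,0],"fingers":1.0},{"slide":[28,0,0],"angular":[0,0,0],"fingers":1.0},{"slide":[32,0,0],"angular":[0,0,0],"fingers":1.0},{"slide":[32,0,0],"angular":[0,0,0],"fingers":1.0}]'

```text
clock: 14.95
tcp_pos: [0.5902, -0.2104, 0.0839]
orientation: [-0.0, 0.991, 0.131, 0.001]
wrist_force: [-0.4, 0.2, -0.3]
finger_gap: -0.0001
grip_force: 0.0
```

Emit:
jog_arm --moves '[{"slide":[4,0,0],"angular":[0,0,0],"fingers":1.0},{"slide":[8,0,0],"angular":[0,0,0],"fingers":1.0},{"slide":[11,0,0],"angular":[0,0,0],"fingers":1.0},{"slide":[11,0,0],"angular":[0,0,0],"fingers":1.0},{"slide":[11,0,0],"angular":[0,0,0],"fingers":1.0}]'

```text
clock: 15.37
tcp_pos: [0.5998, -0.2078, 0.0839]
orientation: [0.0, 0.991, 0.13, 0.0]
wrist_force: [-0.3, 0.4, -0.6]
finger_gap: -0.0004
grip_force: 0.0
```

```bash
python3 look.py w8.png
```

```text
[ 0.59978843 -0.20778447  0.08390112] [5.99355654e-06 9.91461213e-01 1.30401922e-01 4.78437765e-05] [[0.001, -0.958, -0.288, 0.074], [1.0, 0.001, -0.0, -0.001], [0.001, -0.288, 0.958, -0.163], [0.0, 0.0, 0.0, 1.0]]
lever_off_tip [285.7 223. ] 0.93 [ 0.6232 -0.2021  0.112 ]
lever_off_tip [216.1  96.3] 0.31 [ 0.6643 -0.1646  0.112 ]
lever_b_tip [165.3 222.1] 0.78 [ 0.6109 -0.1548  0.112 ]
padlock [215.4  94.6] 0.88 [ 0.6634 -0.1589  0.082 ]
```

View pics/w8.png

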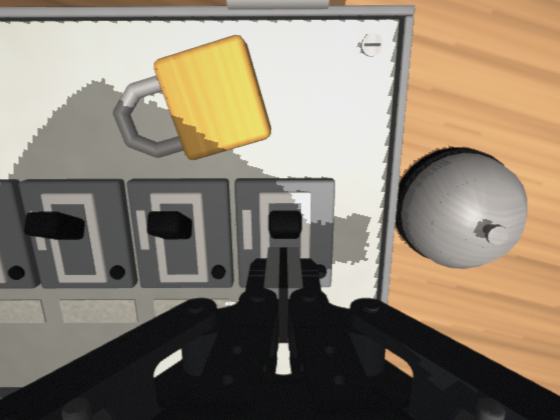

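The lever tip has moved 33 mm to +x and sits at (286,223), level with its neighbour at (165,222), so it is on. The padlock and bell are undisturbed. Drawing clear.

Emit:
jog_arm --moves '[{"slide":[-15,0,0],"angular":[0,0,0],"fingers":1.0},{"slide":[-30,0,0],"angular":[0,0,0],"fingers":1.0},{"slide":[-35,0,-25],"angular":[0,0,0],"fingers":1.0},{"slide":[-35,0,-60],"angular":[0,0,0],"fingers":0.9},{"slide":[-35,0,-95],"angular":[0,0,0],"fingers":0.9},{"slide":[-35,0,-130],"angular":[0,0,0],"fingers":0.9},{"slide":[-35,0,-130],"angular":[0,0,0],"fingers":0.9},{"slide":[-35,0,-130],"angular":[0,0,0],"fingers":0.9},{"slide":[-35,0,-130],"angular":[0,0,0],"fingers":0.9},{"slide":[-35,0,-130],"angular":[0,0,0],"fingers":0.9}]'

```text
clock: 16.5
tcp_pos: [0.5649, -0.2165, 0.2124]
orientation: [-0.001, 0.991, 0.13, -0.001]
wrist_force: [0.2, -0.2, -0.6]
finger_gap: 0.0087
grip_force: 0.0
```

```bash
python3 look.py w9.png
```

```text
[ 0.56489196 -0.21652164  0.21237548] [-7.58260134e-04  9.91484138e-01  1.30220632e-01 -1.10248196e-03] [[0.001, -0.958, -0.288, 0.074], [1.0, 0.001, -0.0, -0.001], [0.001, -0.288, 0.958, -0.163], [0.0, 0.0, 0.0, 1.0]]
lever_b_tip [218.  113.1] 0.76 [ 0.6115 -0.1544  0.112 ]
padlock [244.5  45.8] 0.96 [ 0.6631 -0.1588  0.082 ]
```

View pics/w9.png

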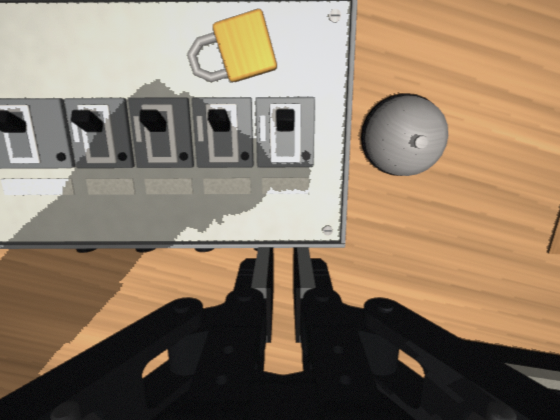

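All five levers lean to the top edge, with the operated one at (286,120). The padlock (245,46) and bell (405,135) are in place, and the gripper is clear.

```bash
python3 -c "
from workcell import *
print(hand_in())"
```

```text
the job is handed in; nothing more can be done
None
```

I pointed at the off breaker, the one nearest the bell, for about 2 s, then pushed its lever on and drew clear. The last picture shows all five levers on and the padlock and bell in place; the screwdriver was never approached. I handed the job in at about 17 s of the 38 s and the hand-in gave no verdict.

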